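# Battery into the camera junction box, lid latched on its seal

### The arm

A 7-joint arm with a two-finger parallel gripper is mounted at the origin on the work surface. World frame = base frame: x ahead of the robot, y to its left, z up, the work surface at z = 0. Lengths are in m, angles in rad, forces in N, time in s.
With the tool pointing down it reaches from about 0.425 to 0.95 m from the base axis. Payload 4.7 kg.
Tool frame: the origin (TCP) lies midway between the tips of the shut fingers; the grasp point (between the pads) lies 19 mm behind it; z points along the fingers, y is the line along which they close (so a half turn about z gives the same grasp; the last joint's range is limited). The gripper opens to 87 mm and grips with 3 to 60 N. Pads are 19 mm wide; open, the fingers measure 117 mm over their backs; the gripper's body (75 mm by 190 mm) begins 51 mm behind the grasp point.
Start: joints at [-1.322, 0.469, -0.049, 1.532, 0.024, 1.141, -0.082], TCP at [0.185, 0.649, 0.223] pointing down, gripper open.
Joint ranges: [-2.59, 2.59], [-0.33, 1.99], [-1.39, 1.29], [0.1, 2.45], [-1.04, 4.18], [0.21, 1.99], [-2.66, 2.66]. Speed limits (rad/s): [2.57, 2.57, 3.14, 3.14, 3.14, 3.14, 3.14].

### API

Orientations are given as a rotation vector (axis times angle).
In Python, from cell import env gives the robot as it stands. The module is installed in compiled form; this text tells all that it offers.
- The arm moves only by the tool move_arm, never from a script. Its argument "steps" is one flat list of numbers, 7 for each row, row after row: the shift along the tool's x, y, z scaled (see below), then the turn, a rotation vector about the tool's x, y, z scaled (see below), then the gripper command: -1 is fully open, 1 is shut, values between are in proportion. In form: [dx, dy, dz, wx, wy, wz, fingers, dx, dy, dz, wx, wy, wz, fingers, ...]. A call has 1 to 12 rows; each row is the pose to reach, as a shift and turn from the pose commanded when the call began, along the tool's axes at that moment; what a row does not reach only later rows make up. The controller multiplies each number of a shift by 40 cm and each number of a turn by pi/4 rad. A row lasts 1/8 s, in which the tool goes at most 62.5 mm and 10.7 degrees, less where a joint would pass 70% of its speed; a pose out of reach is approached as far as the arm can. A call with a number of a shift or a turn outside -1 to 1 is refused whole. A call with a gripper value outside its range is refused whole. The fingers move at their own pace and stop on an object; "grip_force" is the grip in N (left out, the last holds). Time passes only in rows, so rows that repeat a pose let the fingers close. It gives the time, the measured TCP pose, the force, the opening and the grip force at its end, in the units of the state.
- env.get_obs(): the state, without advancing time (a new reading comes with each control period).
- env.capture(name): name is "scene" or "top" or "wrist"; returns (picture, depth): 480x640x3 uint8, blue, green, red; 480x640 float32, m along the optical axis (not along the pixel's ray), 0 where there is no reading.
- env.calibration(name): a dict with "camera_matrix" (3x3 intrinsics, pixels), "k1" (the pictures are not rectified: a ray, as slopes to the right and down, at radius r is drawn at 1 + k1 r^2 times it, then the intrinsics apply), "eye" and "orientation" of the camera in the world. Camera axes: x right, y down, z forward; pixel columns grow to the right and rows downward; lengths in m; the calibration is good to about 2 mm. A picture is of the moment at which its call begins: read the wrist's pose just before it. calibration takes no time and is no camera call; for the wrist camera it gives the pose at the moment of the call.
- env.job_done(): hands the job in; it is judged then, once.
Trained networks look in the newest picture that a camera, given by its name, has taken for a name from the list of things; names that differ only in an ending like _2 or _b are one class to them, and where a whole thing is asked for, a point or a joint stands for the part that bears it (a point fixed in the world has none). Each returns a list of dicts, best first, with "conf" (0 to 1); they miss things now and then, are a little off and sometimes report something else, mostly with a low value. They report only what shows in the picture. A call takes as long as a camera call. They do not tell look-alikes from the thing itself.
- env.outline_of(camera, thing): "mask" (480x640 bool, what is visible of it) and "position" ([column, row] in pixels, amid what is visible of it).
The state is a dict: "t": time; "joint_positions": joint angles; "joint_vel": joint speeds; "tau": joint torques, N m; "tcp_pos": TCP position; "ee_rot": TCP orientation; "ft_force": force on the tool from outside, world axes, zero at the start; "moment": the same for the moment, N m; "opening": finger opening in m; "grip_force": force on a finger pad.
Only numpy, scipy, OpenCV 4.12 (cv2) and the standard library are available. Lean on these libraries where they do the work, as an engineer would, in place of code of your own. Each camera call takes 0.05 s, during which the arm holds its last target. There are 200 camera calls.

### The job

Set the grey battery pack flat in its bay in the open white junction box, then swing the lid over and press its free edge down against the rubber seal until the spring catch snaps over and holds it shut. Press by feel: enough for the catch to engage, but never force the lid (over 30 N damages it). Leave everything else on the bench where it is.

Things in the scene. Friction and masses are not known exactly. Their poses are not given: they have to be found in the camera images.
- pack: the battery pack to be fitted: loose grey plastic block, 56 mm (its x) by 90 mm (its y) by 40 mm tall, 0.2 to 0.45 kg, paper label on top; lies flat on the table. Origin: centre of its underside. Symmetric: it may go in either end first.
- housing: the junction box: white, open on top, fixed; 160 mm (its x) by 130 mm (y) outside, rim 60 mm above the table, walls 5 mm, on a 6 mm thick jig plate. Origin: centre of the box at table level. x runs along the hinge, y from the catch side to the hinge side, z up.
- bay (a point): centre of the floor of the battery bay in the middle of the box, 12 mm above the table; axes as the box. Between guide ribs 10 mm high the bay measures 64 mm (x) by 102 mm (y): the pack's 90 mm goes along y. Beside the seated pack 45 mm are free at each x side, so fingers that close along x fit in.
- hinge (a point): middle of the lid's hinge axis, on the box's +y long side, 70 mm from the bay centre and 65 mm above the table; the hinge runs along the box's x; axes as the box.
- lid_edge (a point): on the lid's outer face, middle of its free edge, 141 mm from the hinge axis; turns with the lid: z is the lid's outward normal (up when shut), y points from the free edge to the hinge. The lid is a stiff white plate 160 mm (x) by 137 mm (y), 8 mm thick, mid-plane through the hinge axis, 0.18 kg; a 30 mm wide steel tongue sticks out 10 mm beyond the free edge.
- lid (a joint): opening angle of the lid, rad: 0 level on the box, 1.57 upright, 1.75 to 2.0 at the start, leaning outwards. The stiff hinge (0.17 N m) keeps it where it is left. Let go when not latched it stays or springs back to 0.09 or more; latched it rests anywhere from 0 to 0.08, depending on the catch's height. More than 30 N of push on the lid damages it.
- seal_top (a point): top of the thick soft black rubber seal, middle of the catch side, 76 mm above the table; it stands 16 mm proud of the rim there and tapers off towards the hinge. The closing lid meets it at about 0.11 rad; from there it pushes back about 0.9 N per mm.
- catch_post (a point): foot (table level) of the spring catch's steel post outside the box's -y wall: 44 (x) x 22 (y) mm, up to 97 mm high; a sprung sloping bolt points to the box. The tongue meets it at 0.10 to 0.16 rad, pushes it aside and snaps under it once 6 to 21 N press on the lid 20 mm in from its free edge. Catch height varies +-5 mm from box to box and is not measured; 1.6 mm below the snap is a solid sill.
- dome_camera: bystander, leave where it is: loose dome camera, white disc base 104 mm across with a black dome, 63 mm tall. Origin: centre of its underside.
- carton: bystander, leave where it is: loose closed cardboard carton 130 x 100 x 75 mm. Origin: centre of its underside.
- screwdriver: bystander, leave where it is: loose screwdriver 190 mm long, lying flat. Origin: centre of its underside (middle of its length).
- tape_roll: bystander, leave where it is: loose black ring-shaped roll of tape, 96 mm across, 24 mm tall. Origin: centre of its underside.
- mug: bystander, leave where it is: loose mug, 80 mm across, 95 mm tall. Origin: centre of its underside.
- adapter: bystander, leave where it is: loose small black mains adapter 45 x 70 x 28 mm (smaller and flatter than the battery pack). Origin: centre of its underside.
- bracket: bystander, leave where it is: loose L-shaped steel bracket, base 90 x 60 mm, 50 mm tall. Origin: centre of its underside.
Not all that is in view belongs to the job. Leave any yellow look-alike of the pack alone.

How it is judged:
On the way, in this order (a step that is already met when the one before it is completed fails the run):
1. the pack sits flat in its bay, released, with the lid still open (z of pack in the frame of bay between -0.004 and 0.004 m and horizontal distance between pack and bay below 0.009 m and angle between the y axis of pack and the y axis of bay, either way round below 0.12 rad and angle between pack's own z axis and vertical below 0.06 rad and value of joint lid above 0.8 rad and contact force between the fingers and pack below 0.1 N), for 0.2 s.
2. the lid is down and held by the catch, nothing pressing on it (value of joint lid below 0.086 rad and contact force between each of the fingers, the arm and lid below 0.1 N), for 0.3 s.
At the end, for the whole second after the job is handed in: The pack rests flat in the bay (within 9 mm of its centre, 4 mm in height, 0.12 rad in line with the box), the lid stays below 0.086 rad held by the catch alone, and nothing moves (z of pack in the frame of bay between -0.004 and 0.004 m and horizontal distance between pack and bay below 0.009 m and angle between the y axis of pack and the y axis of bay, either way round below 0.12 rad and angle between pack's own z axis and vertical below 0.06 rad and value of joint lid below 0.086 rad and velocity of joint lid between -0.05 and 0.05 rad/s and linear speed of pack below 0.02 m/s); the robot touches nothing.
It fails at once if the lid is pushed with more than 30 N (contact force between any of the fingers, the arm and lid above 30 N).
It fails at once if a bystander is moved by more than 30 mm (distance of any of dome_camera, carton, screwdriver, tape_roll, mug, adapter, bracket from where it was at the start of the episode above 0.03 m).
It also fails if it takes over 72 s, if anything falls off the work surface, if the arm or the gripper's body presses on something with over 40 N, if the wrist force passes 120 N, or if a joint passes its speed limit or range.

## Working session

There is one attempt and no reset: what is moved stays moved. The work goes in short steps, Python scripts to look and compute and a tool call to move; the robot and the scene stay as the last step left them, time stands still between calls to the robot, and variables do not carry over. Pictures are saved under pics/ and viewed, at most 10 in all, crops included, and the job is handed in when it is done.

Besides the shell and the picture viewer there is one more tool, called after "Request:" by a JSON object that holds its "fn" and its "kwargs". move_arm: Moves the arm, as the interface text tells. Its arguments: {"type":"object","properties":{"steps":{"type":"array"},"grip_force":{"type":"number"}},"required":["steps"]}

```bash
mkdir -p pics
cat > h.py <<'E'
from cell import env
import numpy as np, cv2
from scipy.spatial.transform import Rotation as R
def rot(o):
    o=np.array(o,float)
    return o if o.shape==(3,3) else (R.from_rotvec(o).as_matrix() if o.size==3 else R.from_quat(o).as_matrix())
def cloud(cal,depth):
    K=np.array(cal["camera_matrix"],float); k1=cal["k1"]
    v,u=np.mgrid[0:480,0:640].astype(np.float32)
    p=cv2.undistortPoints(np.stack([u.ravel(),v.ravel()],1)[:,None].astype(np.float64),K,np.array([k1,0,0,0,0.]))[:,0]
    d=depth.ravel()
    P=np.c_[p*d[:,None],d]@rot(cal["orientation"]).T+np.array(cal["eye"])
    P[d<=0]=np.nan
    return P.reshape(480,640,3)
def look(n):
    cal=env.calibration(n); img,d=env.capture(n); return img,cloud(cal,d),cal
E
python3 - <<'E'
from h import *
print({k:np.round(v,3) for k,v in env.get_obs().items()})
for n in ["scene","top"]:
    img,P,cal=look(n); cv2.imwrite(f"pics/{n}0.png",img); np.save(f"{n}.npy",P)
    print(n,cal)
    for t in ["pack","housing","lid","catch_post","seal_top","mug","carton","dome_camera","bracket","adapter","tape_roll","screwdriver"]:
        for o in env.outline_of(n,t)[:3]:
            if o["conf"]<.3: continue
            q=P[o["mask"]]; q=q[~np.isnan(q[:,0])]
            print(t,round(o["conf"],2),np.round(o["position"]),len(q),np.round(np.median(q,0),3),np.round(np.percentile(q,2,0),3),np.round(np.percentile(q,98,0),3))
E
```

```text
{'t': np.float64(0.0), 'joint_positions': array([-1.322,  0.469, -0.049,  1.534,  0.024,  1.141, -0.082]), 'joint_vel': array([ 0.   , -0.001,  0.001,  0.001, -0.002,  0.   ,  0.001]), 'tau': array([ 0.0000e+00, -5.0798e+01, -8.0000e-02, -2.3616e+01, -6.1000e-02,
        3.8000e-02,  0.0000e+00]), 'tcp_pos': array([0.185, 0.649, 0.222]), 'ee_rot': array([-4.350e-01, -3.111e+00,  3.000e-03]), 'ft_force': array([-0.55 ,  0.123,  0.164]), 'moment': array([ 0.029, -0.043, -0.035]), 'grip_force': np.float64(0.0), 'opening': np.float64(0.087)}
scene {'camera_matrix': array([[567.76293507,   0.        , 320.79980402],
       [  0.        , 567.76293507, 241.43529049],
       [  0.        ,   0.        ,   1.        ]]), 'k1': -0.12875236968250203, 'eye': array([1.38345681, 0.5413398 , 1.16012798]), 'orientation': array([-1.20150845, -2.33931629,  0.92672068])}
pack 0.96 [264. 218.] 682 [ 0.509 -0.263  0.036] [ 0.465 -0.317 -0.001] [ 0.54  -0.224  0.044]
pack 0.57 [317. 201.] 662 [ 0.372 -0.178  0.036] [ 0.332 -0.228  0.   ] [ 0.388 -0.142  0.044]
housing 0.69 [359. 265.] 4181 [0.517 0.059 0
[... 2059 characters left out ...]
349 -0.364  0.098]
carton 0.61 [189. 181.] 2286 [0.695 0.294 0.074] [0.634 0.246 0.003] [0.763 0.351 0.081]
dome_camera 0.62 [339. 166.] 1060 [ 0.734 -0.103  0.033] [ 0.693 -0.15   0.017] [ 0.784 -0.059  0.063]
dome_camera 0.61 [476. 260.] 334 [ 0.47  -0.473  0.023] [ 0.451 -0.516 -0.   ] [ 0.488 -0.428  0.03 ]
bracket 0.85 [162. 300.] 803 [0.378 0.372 0.006] [0.33  0.336 0.   ] [0.42  0.408 0.052]
adapter 0.9 [386. 194.] 459 [ 0.662 -0.246  0.027] [ 0.638 -0.28   0.005] [ 0.69  -0.212  0.034]
tape_roll 0.69 [445. 178.] 519 [ 0.68  -0.378  0.023] [ 0.635 -0.422  0.004] [ 0.725 -0.331  0.03 ]
screwdriver 0.69 [477. 261.] 330 [ 0.471 -0.469  0.023] [ 0.451 -0.514  0.01 ] [ 0.49  -0.407  0.03 ]
```

```bash
python3 -c "
import cv2,numpy as np
a=cv2.imread('pics/scene0.png');b=cv2.imread('pics/top0.png')
cv2.imwrite('pics/both.png',cv2.resize(np.vstack([a,b]),(640,600*1)) if 0 else np.hstack([cv2.resize(a,(400,300)),cv2.resize(b,(400,300))]))"
```

```text
(no output)
```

View pics/scene0.png

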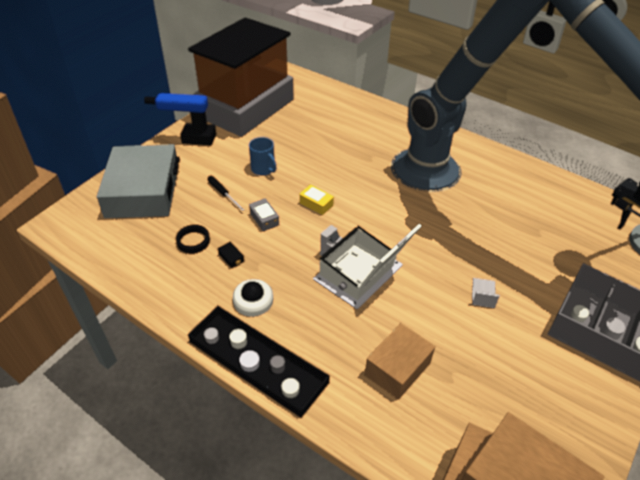

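View pics/top0.png

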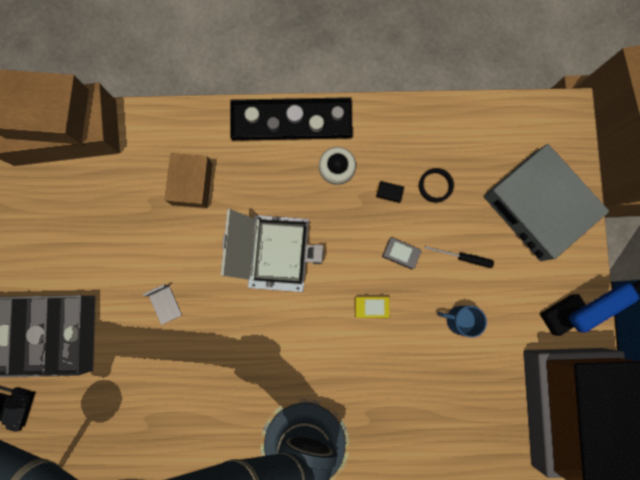

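The grey pack is at about (402,253) in the top picture and the yellow look-alike at (373,307). The open box is at (280,252) with the lid leaning left (+y) and the catch post on the right at (316,253).

Run:
```python
from h import *
for n in ["top","scene"]:
    P=np.load(n+".npy"); x,y,z=P[...,0],P[...,1],P[...,2]
    def rect(m,name):
        q=P[m]; r=cv2.minAreaRect(q[:,:2].astype(np.float32)*1000); print(n,name,len(q),np.round(r[0]),np.round(r[1]),round(r[2],1),np.round(np.median(q[:,2]),3))
    rect((abs(x-.495)<.07)&(abs(y+.268)<.07)&(z>.034),"pack")
    b=(x>.39)&(x<.63)&(y>-.06)&(y<.23)
    rect(b&(z>.085)&(y<.03),"post")
    rect(b&(z>.052)&(z<.08)&(y>-.0)&(y<.16),"rim")
    rect(b&(z>.006)&(z<.02)&(y>-.05),"low/floor")
    m=b&(z>.09)&(y>.1); q=P[m]; c=q.mean(0); w=np.linalg.svd(q-c)[2][2] if len(q)<5000 else 0
    print("lid c",c.round(3),"n",w.round(3),q.min(0).round(3),q.max(0).round(3))
```

```text
top pack 694 [ 493. -271.] [90. 57.] 65.5 0.04
top post 131 [493. -38.] [33. 44.] 82.8 0.088
top rim 604 [503.  62.] [138. 163.] 84.4 0.067
top low/floor 2642 [510.  91.] [280. 236.] 89.0 0.012
lid c [0.511 0.156 0.153] n [-0.093 -0.928  0.362] [0.43  0.125 0.09 ] [0.593 0.186 0.214]
scene pack 427 [ 499. -273.] [96. 57.] 66.0 0.039
scene post 75 [498. -40.] [32. 44.] 88.9 0.087
scene rim 500 [509.  65.] [141. 168.] 85.5 0.062
scene low/floor 1538 [510.  88.] [214. 285.] 7.3 0.011
lid c [0.535 0.162 0.163] n [ 0.108  0.942 -0.318] [0.438 0.125 0.09 ] [0.601 0.185 0.21 ]
```

```bash
cat >> h.py <<'E'
def down(yaw): # tool z down, tool y along world angle yaw (rad)
    y=np.array([np.cos(yaw),np.sin(yaw),0]); z=np.array([0,0,-1.]); return np.c_[np.cross(y,z),y,z]
def rel(p,Rt,o=None):
    o=o or env.get_obs(); R0=R.from_rotvec(o["ee_rot"]).as_matrix()
    d=R0.T@(np.array(p)-o["tcp_pos"])/.4; w=R.from_matrix(R0.T@Rt).as_rotvec()/(np.pi/4)
    return np.r_[d,w].round(3)
def st():
    o=env.get_obs(); print({k:np.round(o[k],3).tolist() for k in ["t","tcp_pos","ee_rot","ft_force","moment","opening","grip_force","joint_positions"]}); return o
E
python3 - <<'E'
from h import *
o=env.get_obs(); M=R.from_rotvec(o["ee_rot"]).as_matrix(); print(M.round(3))
for a in (-24.5,155.5):
    D=down(np.radians(a))
    for p in [(.42,.42,.29),(.54,.2,.3),(.6,0,.3),(.493,-.271,.25)]: print(a,p,rel(p,D))
E
```

```text
[[-0.962  0.274 -0.   ]
 [ 0.274  0.962  0.   ]
 [ 0.     0.    -1.   ]]
-24.5 (0.42, 0.42, 0.29) [-0.722 -0.39  -0.169  0.    -0.     2.191]
-24.5 (0.54, 0.2, 0.3) [-1.161 -0.836 -0.194  0.    -0.     2.191]
-24.5 (0.6, 0, 0.3) [-1.443 -1.276 -0.194  0.    -0.     2.191]
-24.5 (0.493, -0.271, 0.25) [-1.371 -2.001 -0.069  0.    -0.     2.191]
155.5 (0.42, 0.42, 0.29) [-0.722 -0.39  -0.169  0.     0.    -1.809]
155.5 (0.54, 0.2, 0.3) [-1.161 -0.836 -0.194  0.     0.    -1.809]
155.5 (0.6, 0, 0.3) [-1.443 -1.276 -0.194  0.     0.    -1.809]
155.5 (0.493, -0.271, 0.25) [-1.371 -2.001 -0.069  0.     0.    -1.809]
```

Request:
{"fn": "move_arm", "kwargs": {"steps": [-0.4,-0.2,-0.17,0,0,0.4,-1,-0.72,-0.39,-0.17,0,0,0.9,-1,-0.72,-0.39,-0.17,0,0,0.9,-1,-0.72,-0.39,-0.17,0,0,0.9,-1,-0.72,-0.39,-0.17,0,0,0.9,-1,-0.72,-0.39,-0.17,0,0,0.9,-1,-0.72,-0.39,-0.17,0,0,0.9,-1], "grip_force": 25}}

```text
t: 2.17
tcp_pos: [0.421, 0.4185, 0.2912]
ee_rot: [1.491, 2.764, 0.002]
ft_force: [-0.6, 1.0, -0.2]
opening: 0.0871
grip_force: 0.0
```

Run:
```python
from h import *
st(); D=down(np.radians(-24.5))
for p in [(.56,.2,.3),(.58,.05,.3),(.493,-.271,.25)]: print(p,rel(p,D))
```

```text
{'t': 2.175, 'tcp_pos': [0.421, 0.419, 0.291], 'ee_rot': [1.491, 2.764, 0.002], 'ft_force': [-0.617, 0.973, -0.217], 'moment': [0.02, -0.064, 0.053], 'opening': 0.087, 'grip_force': 0.0, 'joint_positions': [-1.011, 0.282, 0.201, 1.656, -0.059, 1.208, -0.216]}
(0.56, 0.2, 0.3) [-6.470e-01 -1.000e-02 -2.200e-02  2.000e-03 -1.000e-03  1.285e+00]
(0.58, 0.05, 0.3) [-9.880e-01 -1.740e-01 -2.200e-02  2.000e-03 -1.000e-03  1.285e+00]
(0.493, -0.271, 0.25) [-1.539e+00 -7.970e-01  1.020e-01  2.000e-03 -1.000e-03  1.285e+00]
```

Request:
{"fn": "move_arm", "kwargs": {"steps": [-0.3,0,-0.03,0,0,0.4,-1,-0.64,0,-0.03,0,0,0.85,-1,-0.64,0,-0.03,0,0,0.85,-1,-0.64,0,-0.03,0,0,0.85,-1,-0.64,0,-0.03,0,0,0.85,-1,-0.95,-0.17,-0.1,0,0,0.85,-1,-0.95,-0.17,-0.1,0,0,0.85,-1,-0.95,-0.17,-0.1,0,0,0.85,-1,-0.95,-0.17,-0.1,0,0,0.85,-1]}}

```text
t: 3.3
tcp_pos: [0.5727, 0.0672, 0.3305]
ee_rot: [-2.308, -2.129, -0.001]
ft_force: [-0.2, 1.3, 0.3]
opening: 0.0869
grip_force: 0.0
```

Run:
```python
from h import *
st(); img,P,cal=look("wrist"); cv2.imwrite("pics/w1.png",img); np.save("w1.npy",P)
print(cal["eye"],rot(cal["orientation"])[:,2])
D=down(np.radians(-24.5))
for p in [(.493,-.271,.2),(.493,-.271,.12)]: print(p,rel(p,D))
```

```text
{'t': 3.3, 'tcp_pos': [0.573, 0.067, 0.331], 'ee_rot': [-2.308, -2.129, -0.001], 'ft_force': [-0.228, 1.266, 0.339], 'moment': [-0.041, 0.072, -0.036], 'opening': 0.087, 'grip_force': 0.0, 'joint_positions': [-0.586, 0.24, 0.494, 1.648, -0.119, 1.283, -0.151]}
[0.57826553 0.14502362 0.49348516] [-0.02187855 -0.28073261 -0.95953662]
(0.493, -0.271, 0.2) [-0.863 -0.131  0.324 -0.002 -0.002  0.445]
(0.493, -0.271, 0.12) [-0.864 -0.131  0.524 -0.002 -0.002  0.445]
```

View pics/w1.png

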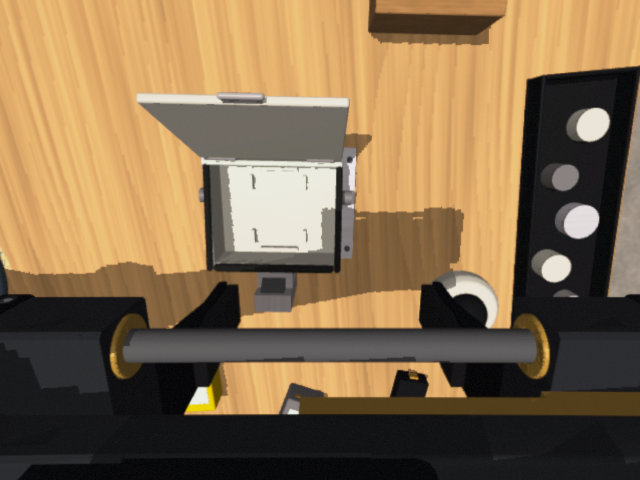

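The wrist view shows the whole box, the lid's tongue at (242,97), the bay ribs at (250–307,180–240) and the catch post at (275,290). Next I fit the box and refine the pack from above.

Request:
{"fn": "move_arm", "kwargs": {"steps": [-0.4,-0.05,0.1,0,0,0.2,-1,-0.86,-0.13,0.3,0,0,0.45,-1,-0.86,-0.13,0.3,0,0,0.45,-1,-0.86,-0.13,0.3,0,0,0.45,-1,-0.86,-0.13,0.3,0,0,0.45,-1,-0.86,-0.13,0.3,0,0,0.45,-1,-0.86,-0.13,0.3,0,0,0.45,-1,-0.86,-0.13,0.3,0,0,0.45,-1]}}

```text
t: 4.35
tcp_pos: [0.4946, -0.2696, 0.2098]
ee_rot: [-2.643, -1.695, -0.001]
ft_force: [-0.3, 0.6, 0.6]
opening: 0.0867
grip_force: 0.0
```

Run:
```python
from h import *
P=np.load("w1.npy"); x,y,z=P[...,0],P[...,1],P[...,2]
def rect(m,name):
    q=P[m]; r=cv2.minAreaRect(q[:,:2].astype(np.float32)*1000); print(name,len(q),np.round(r[0],1),np.round(r[1],1),round(r[2],1),np.round(np.median(q[:,2]),3))
b=(x>.39)&(x<.63)&(y>-.06)&(y<.2)
rect(b&(z>.08)&(y<.03),"post")
rect(b&(z>.05)&(z<.08)&(y>-.012)&(y<.15),"rim")
a=np.radians(-5.6); c=np.array([.503,.062]); u=(x-c[0])*np.cos(a)+(y-c[1])*np.sin(a); v=-(x-c[0])*np.sin(a)+(y-c[1])*np.cos(a)
f=(abs(u)<.095)&(abs(v)<.085)
rect(f&(z>.008)&(z<.025)&(abs(u)<.072)&(abs(v)<.06),"floor")
# rim edges in the box frame
for lo in np.arange(-.06,.07,.02):
    s=f&(z>.05)&(z<.085)&(abs(v-lo)<.01); s2=f&(z>.05)&(z<.085)&(abs(u-lo)<.01)&(v<.0)
    print(round(lo,2),"u",u[s].min().round(4),u[s].max().round(4),"v",v[s2].min().round(4),v[s2].max().round(4))
s=b&(z>.1)&(y>.1);q=P[s];cc=q.mean(0);w=np.linalg.svd(q-cc,full_matrices=False)[2][2];print("lid",cc,w,np.degrees(np.arctan2(w[1],w[0])),q[:,2].max())
st(); img,P,cal=look("wrist"); cv2.imwrite("pics/w2.png",img)
x,y,z=P[...,0],P[...,1],P[...,2]
rect((abs(x-.493)<.07)&(abs(y+.271)<.07)&(z>.034)&(z<.05),"pack")
```

```text
post 944 [494.9 -37.9] [37.2 44. ] 86.0 0.087
rim 4122 [504.4  57.9] [143.1 162.9] 84.7 0.068
floor 9088 [502.6  58. ] [111.9 144. ] 84.4 0.012
-0.06 u -0.0795 0.0829 v -0.0698 -0.0615
-0.04 u -0.0787 0.0824 v -0.0713 -0.0613
-0.02 u -0.0795 0.0831 v -0.085 -0.0617
0.0 u -0.0797 0.0826 v -0.085 -0.0613
0.02 u -0.0791 0.083 v -0.085 -0.0613
0.04 u -0.0797 0.0829 v -0.071 -0.0612
0.06 u -0.0782 0.0824 v -0.0705 -0.0615
lid [0.52637389 0.12713437 0.31870638] [-0.09468066 -0.97644236 -0.19389661] -95.53836686490115 0.42666025542483155
{'t': 4.35, 'tcp_pos': [0.495, -0.27, 0.21], 'ee_rot': [-2.643, -1.695, -0.001], 'ft_force': [-0.271, 0.559, 0.645], 'moment': [-0.072, 0.075, 0.008], 'opening': 0.087, 'grip_force': 0.0, 'joint_positions': [-0.102, 0.344, 0.675, 1.847, -0.249, 1.037, 0.242]}
pack 5646 [ 495. -271.] [90.5 56.1] 65.8 0.041
```

View pics/w2.png

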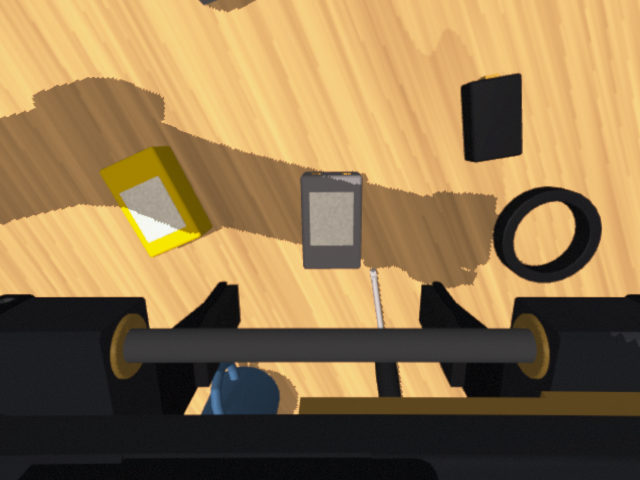

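The grey pack is at (332,222), clear of the screwdriver tip at (373,270). I'm descending onto it and measuring the box ribs from the saved cloud.

Run:
```python
from h import *
o=st()
D=down(np.radians(-24.2))
for p in [(.495,-.271,.05),(.495,-.271,.015)]: print(p,rel(p,D))
P=np.load("w1.npy"); x,y,z=P[...,0],P[...,1],P[...,2]
a=np.radians(-5.5); c=np.array([.503,.06]); u=(x-c[0])*np.cos(a)+(y-c[1])*np.sin(a); v=-(x-c[0])*np.sin(a)+(y-c[1])*np.cos(a)
f=(abs(u)<.072)&(abs(v)<.075)
print("floor")
for lo in np.arange(-.05,.06,.02):
    s=f&(z>.007)&(z<.017)&(abs(v-lo)<.01); t=f&(z>.007)&(z<.017)&(abs(u-lo)<.01)
    print(lo.round(2),u[s].min().round(4),u[s].max().round(4),v[t].min().round(4),v[t].max().round(4))
r=f&(z>.0185)&(z<.026)&(abs(u)<.05)&(abs(v)<.058); q=np.c_[u[r],v[r],z[r]]
H,xe,ye=np.histogram2d(q[:,0],q[:,1],bins=[np.arange(-.05,.051,.004),np.arange(-.058,.06,.004)])
print(H.astype(int).T)
```

```text
{'t': 4.4, 'tcp_pos': [0.495, -0.269, 0.21], 'ee_rot': [-2.643, -1.696, -0.001], 'ft_force': [0.193, -0.137, -0.352], 'moment': [-0.097, 0.095, -0.01], 'opening': 0.087, 'grip_force': 0.0, 'joint_positions': [-0.103, 0.343, 0.675, 1.847, -0.248, 1.037, 0.242]}
(0.495, -0.271, 0.05) [-0.004  0.002  0.4   -0.001 -0.002 -0.009]
(0.495, -0.271, 0.015) [-0.004  0.002  0.488 -0.001 -0.002 -0.009]
floor
-0.05 -0.0718 0.0718 -0.0624 0.053
-0.03 -0.0716 0.0714 -0.0625 0.0533
-0.01 -0.0719 0.071 -0.0626 0.0537
0.01 -0.0717 0.072 -0.0628 0.0539
0.03 -0.0718 0.0716 -0.0627 0.0532
0.05 -0.0719 0.0712 -0.0626 0.0535
[[ 0  0  0  0  0  0  4  6  7  6  5  7  6  5  6  6  7  8  7  2  0  0  0  0
   0]
 [ 0  0  0  0  0  0  3  6  3  4  5  6  5  4  3  4  4  4  4  0  0  0  0  0
   0]
 [ 0  0  0  1  3  0  0  0  0  0  0  0  0  0  0  0  0  0  0  0  0  3  0  0
   0]
 [ 0  0  0  0 10  0  0  0  0  0  0  0  0  0  0  0  0  0  0  0  0  8  0  0
   0]
 [ 0  0  0  0  9  0  0  0  0  0  0  0  0  0  0  0  0  0  0  0  0  9  0  0
   0]
 [ 0  0  0  0  9  0  0  0  0  0  0  0  0  0  0  0  0  0  0  0  0  9  0  0
   0]
 [ 0  0  0
[... 1130 characters left out ...]
 0  0  0  0  0  0  0  0  0  0  0  0  0  0  0  3  0  0
   0]
 [ 0  0  0  1  9  0  0  0  0  0  0  0  0  0  0  0  0  0  0  0  0  9  0  0
   0]
 [ 0  0  0  4 11  0  0  0  0  0  0  0  0  0  0  0  0  0  0  0  0 10  0  0
   0]
 [ 0  0  0  2 11  0  0  0  0  0  0  0  0  0  0  0  0  0  0  0  0 10  0  0
   0]
 [ 0  0  0  1 11  0  0  0  0  0  0  0  0  0  0  0  0  0  0  0  0  9  0  0
   0]
 [ 0  0  0  1  3  0  0  0  0  0  0  0  0  0  0  0  0  0  0  0  0  3  0  0
   0]
 [ 0  0  0  0  0  0  1  3  3  3  3  4  3  3  3  3  3  4  4  1  0  0  0  0
   0]
 [ 0  0  0  0  0  0  2 12  9  8  7  7  7  6  6  6  6  8  6  0  0  0  0  0
   0]
 [ 0  0  0  0  0  0  0  0  0  0  0  0  0  0  0  0  0  0  0  0  0  0  0  0
   0]]
```

Request:
{"fn": "move_arm", "kwargs": {"steps": [0,0,0.13,0,0,0,-1,0,0,0.27,0,0,0,-1,0,0,0.4,0,0,0,-1,0,0,0.45,0,0,0,-1,0,0,0.487,0,0,0,-1,0,0,0.487,0,0,0,-1,0,0,0.487,0,0,0,1,0,0,0.487,0,0,0,1,0,0,0.487,0,0,0,1,0,0,0.487,0,0,0,1,0,0,0.487,0,0,0,1], "grip_force": 25}}

```text
t: 5.78
tcp_pos: [0.4936, -0.273, 0.0161]
ee_rot: [2.648, 1.689, 0.001]
ft_force: [0.1, -0.8, 3.9]
opening: 0.0562
grip_force: 25.0
```

Request:
{"fn": "move_arm", "kwargs": {"steps": [0,0,0,0,0,0,1,0,0,-0.15,0,0,0,1,0,0,-0.3,0,0,0,1,0,0,-0.4,0,0,0,1,0,0,-0.4,0,0,0,1,0,0,-0.4,0,0,0,1]}}

```text
t: 6.52
tcp_pos: [0.4916, -0.2714, 0.1738]
ee_rot: [-2.645, -1.689, 0.003]
ft_force: [-0.1, 0.2, -2.8]
opening: 0.0558
grip_force: 25.0
```

Run:
```python
from h import *
st(); D=down(np.radians(-5.5))
for p in [(.5046,.058,.165),(.5046,.058,.028)]: print(p,rel(p,D))
```

```text
{'t': 6.525, 'tcp_pos': [0.492, -0.271, 0.174], 'ee_rot': [-2.645, -1.689, 0.003], 'ft_force': [-0.093, 0.173, -2.795], 'moment': [-0.153, 0.126, 0.027], 'opening': 0.056, 'grip_force': 24.986, 'joint_positions': [-0.091, 0.388, 0.674, 1.888, -0.29, 0.969, 0.28]}
(0.5046, 0.058, 0.165) [ 0.761 -0.317  0.024 -0.005 -0.001 -0.431]
(0.5046, 0.058, 0.028) [ 0.761 -0.316  0.366 -0.005 -0.001 -0.431]
```

Request:
{"fn": "move_arm", "kwargs": {"steps": [0.2,-0.08,0,0,0,-0.1,1,0.45,-0.18,0,0,0,-0.25,1,0.755,-0.317,0.02,0,0,-0.43,1,0.755,-0.317,0.02,0,0,-0.43,1,0.755,-0.317,0.02,0,0,-0.43,1,0.755,-0.317,0.02,0,0,-0.43,1,0.755,-0.317,0.02,0,0,-0.43,1,0.755,-0.317,0.02,0,0,-0.43,1,0.755,-0.317,0.02,0,0,-0.43,1]}}

```text
t: 7.65
tcp_pos: [0.5051, 0.0525, 0.1675]
ee_rot: [2.33, 2.107, -0.001]
ft_force: [0.5, -0.2, -3.4]
opening: 0.0559
grip_force: 25.0
```

Run:
```python
from h import *
o=st(); D=down(np.radians(-5.5))
img,P,cal=look("wrist"); cv2.imwrite("pics/w3.png",img); np.save("w3.npy",P)
x,y,z=P[...,0],P[...,1],P[...,2]
def rect(m,name):
    q=P[m]
    if len(q)<5: print(name,len(q)); return
    r=cv2.minAreaRect(q[:,:2].astype(np.float32)*1000); print(name,len(q),np.round(r[0],1),np.round(r[1],1),round(r[2],1),np.round(np.median(q[:,2]),3))
rect((z>.18)&(z<.205)&(abs(x-.505)<.05)&(abs(y-.058)<.07),"pack top")
rect((z>.05)&(z<.08)&(abs(x-.505)<.11)&(y>-.012)&(y<.15),"rim")
for p in [(.5046,.0556,.165),(.5046,.0556,.028)]: print(p,rel(p,D,o))
```

```text
{'t': 7.65, 'tcp_pos': [0.505, 0.053, 0.168], 'ee_rot': [2.33, 2.107, -0.001], 'ft_force': [0.491, -0.22, -3.429], 'moment': [-0.1, 0.041, -0.031], 'opening': 0.056, 'grip_force': 24.986, 'joint_positions': [-0.612, 0.275, 0.512, 2.009, -0.17, 0.899, -0.11]}
pack top 21789 [505.2  59.2] [85.  79.9] 82.3 0.192
rim 7399 [504.5  62.2] [133.3 162.9] 84.7 0.065
(0.5046, 0.0556, 0.165) [ 0.008 -0.002  0.006 -0.     0.001 -0.006]
(0.5046, 0.0556, 0.028) [ 0.008 -0.002  0.349 -0.     0.001 -0.006]
```

View pics/w3.png

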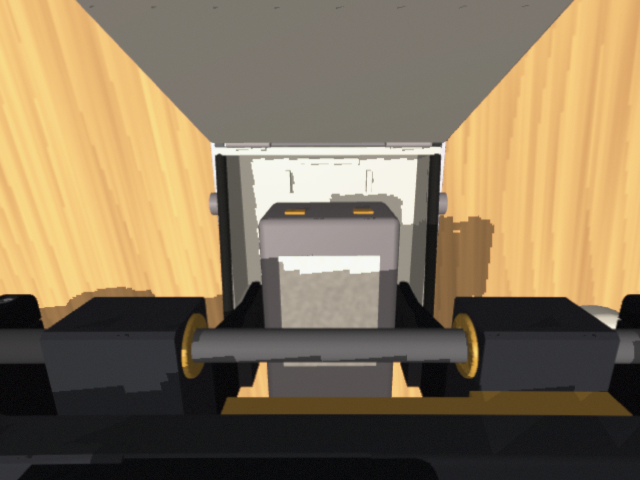

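Run:
```python
from h import *
P=np.load("w3.npy"); x,y,z=P[...,0],P[...,1],P[...,2]
a=np.radians(-5.5); c=np.array([.5046,.058]); u=(x-c[0])*np.cos(a)+(y-c[1])*np.sin(a); v=-(x-c[0])*np.sin(a)+(y-c[1])*np.cos(a)
col=np.arange(640)[None,:]; row=np.arange(480)[:,None]
m=(row>205)&(row<280)&(col>255)&(col<405)&(z>.15)&(z<.21)
print("z",np.percentile(z[m],[2,50,98]).round(4))
t=m&(z>.186)
print("vmax",np.percentile(v[t],[95,98,99.8]).round(4))
for lo in (0.01,.02,.03,.04):
    s=t&(abs(v-lo)<.004); print(lo,u[s].min().round(4),u[s].max().round(4),z[s].mean().round(4))
```

```text
z [0.1702 0.1918 0.1933]
vmax [0.0416 0.042  0.0423]Traceback (most recent call last):
  File "<stdin>", line 10, in <module>
    return umr_minimum(a, axis, None, out, keepdims, initial, where)
ValueError: zero-size array to reduction operation minimum which has no identity
```

Request:
{"fn": "move_arm", "kwargs": {"steps": [0.007,-0.002,0,0,0,0,1,0.007,-0.002,0.1,0,0,0,1,0.007,-0.002,0.2,0,0,0,1,0.007,-0.002,0.27,0,0,0,1,0.007,-0.002,0.31,0,0,0,1,0.007,-0.002,0.33,0,0,0,1,0.007,-0.002,0.342,0,0,0,1,0.007,-0.002,0.345,0,0,0,1,0.007,-0.002,0.345,0,0,0,1]}}

```text
t: 8.82
tcp_pos: [0.5052, 0.0576, 0.0303]
ee_rot: [2.326, 2.111, 0.002]
ft_force: [-0.1, 0.6, -3.3]
opening: 0.0557
grip_force: 25.0
```

Run:
```python
from h import *
o=st(); D=down(np.radians(-5.5)); print(rel((.5046,.0553,.0278),D,o))
```

```text
{'t': 8.825, 'tcp_pos': [0.505, 0.058, 0.03], 'ee_rot': [2.326, 2.111, 0.002], 'ft_force': [-0.061, 0.576, -3.307], 'moment': [-0.072, 0.039, -0.016], 'opening': 0.056, 'grip_force': 24.986, 'joint_positions': [-0.517, 0.49, 0.407, 2.109, -0.336, 0.602, 0.029]}
[-0.006 -0.001  0.006  0.001 -0.001 -0.001]
```

Request:
{"fn": "move_arm", "kwargs": {"steps": [-0.004,0,0.003,0,0,0,1,-0.004,0,0.005,0,0,0,1,-0.004,0,0.007,0,0,0,1,-0.004,0,0.007,0,0,0,1]}}

```text
t: 9.32
tcp_pos: [0.5047, 0.0557, 0.0281]
ee_rot: [-2.327, -2.11, -0.001]
ft_force: [-4.3, -0.6, 9.2]
opening: 0.0559
grip_force: 25.0
```

Request:
{"fn": "move_arm", "kwargs": {"steps": [0,0,0,0,0,0,-1,0,0,0,0,0,0,-1,0,0,0,0,0,0,-1,0,0,-0.05,0,0,0,-1,0,0,-0.2,0,0,0,-1,0,0,-0.35,0,0,0,-1,0,0,-0.5,0,0,0,-1,0,0,-0.65,0,0,0,-1,0,0,-0.7,0,0,0,-1,0,0,-0.7,0,0,0,-1]}}

```text
t: 10.58
tcp_pos: [0.5053, 0.056, 0.3083]
ee_rot: [2.326, 2.11, 0.006]
ft_force: [-0.0, 0.4, -0.5]
opening: 0.0869
grip_force: 0.0
```

Run:
```python
from h import *
o=st()
img,P,cal=look("wrist"); img2,P2,_=look("top"); cv2.imwrite("pics/w4.png",np.vstack([img[:360],cv2.resize(img2[170:320,180:447],(640,360))[:240]]))
a=np.radians(-5.5); c=np.array([.5046,.058])
for P in (P,P2):
    x,y,z=P[...,0],P[...,1],P[...,2]
    u=(x-c[0])*np.cos(a)+(y-c[1])*np.sin(a); v=-(x-c[0])*np.sin(a)+(y-c[1])*np.cos(a)
    m=(z>.045)&(z<.06)&(abs(u)<.045)&(abs(v)<.056); q=np.c_[u[m],v[m]].astype(np.float32)*1000
    r=cv2.minAreaRect(q); print(len(q),np.round(r[0],1),np.round(r[1],1),round(r[2],1),np.percentile(z[m],[2,50,98]).round(4))
    m=(z>.1)&(y>.09)&(y<.25)&(abs(u)<.085); q=P[m]; w=np.linalg.svd(q-q.mean(0),full_matrices=False)[2][2]; print("lid",q.mean(0).round(3),w.round(3),q.min(0).round(3),q.max(0).round(3))
```

```text
{'t': 10.575, 'tcp_pos': [0.505, 0.056, 0.308], 'ee_rot': [2.326, 2.11, 0.006], 'ft_force': [-0.028, 0.444, -0.499], 'moment': [-0.128, 0.087, -0.007], 'opening': 0.087, 'grip_force': 0.0, 'joint_positions': [-0.695, 0.121, 0.562, 1.832, -0.07, 1.204, -0.208]}
3695 [-0.1  1. ] [55.9 89.4] 0.4 [0.0505 0.0526 0.0544]
lid [0.485 0.13  0.276] [-0.043 -0.964 -0.262] [0.423 0.09  0.1  ] [0.594 0.186 0.404]
187 [ -1.5 -33.6] [56.5 24.1] 4.3 [0.0461 0.0521 0.0576]
lid [0.486 0.134 0.432] [-0.034  0.985  0.166] [0.433 0.09  0.155] [0.541 0.186 0.678]
```

View pics/w4.png

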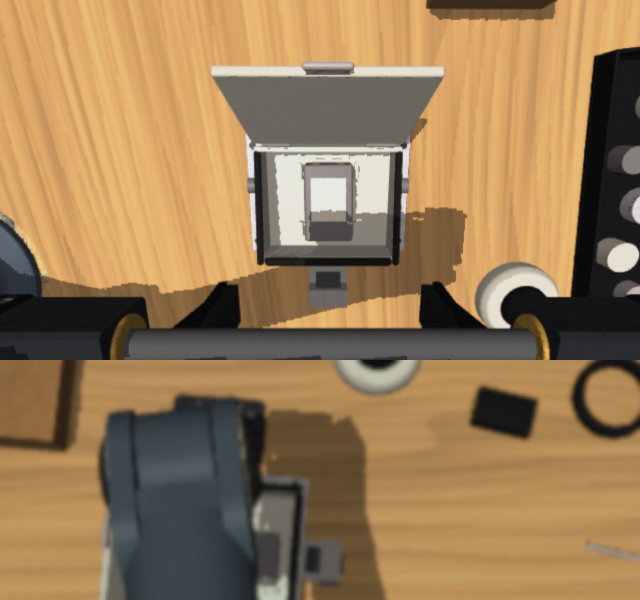

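The pack sits centred in the bay (within 1 mm) and the lid is still open. I'm closing the fingers and going behind the lid.

Request:
{"fn": "move_arm", "kwargs": {"steps": [0.15,0,0,0,0,0,1,0.3,0,0,0,0,0,1,0.45,0,0,0,0,0,1,0.48,0,0,0,0,0,1,0.48,0,0,0,0,0,1,0.48,0,0.1,0,0,0,1,0.48,0,0.24,0,0,0,1,0.48,0,0.35,0,0,0,1,0.48,0,0.357,0,0,0,1,0.48,0,0.357,0,0,0,1], "grip_force": 20}}

```text
t: 11.92
tcp_pos: [0.5243, 0.2459, 0.1655]
ee_rot: [2.328, 2.108, 0.003]
ft_force: [0.8, 0.0, 1.6]
opening: 0.0018
grip_force: 0.0
```

```bash
cat >> h.py <<'E'
bay=np.array([.5046,.058]); yb=np.array([.0958,.9954])
def W(v,z): return np.r_[bay+v*yb,z]
def arc(th,r,gap=0): # TCP (v,z) with the tip's lower -v corner on the lid's outer face
    d=np.array([-np.cos(th),np.sin(th)]); n=np.array([np.sin(th),np.cos(th)])
    p=np.array([.07,.065])+r*d+(.004+gap)*n; return p[0]+.0095,p[1]
E
python3 - <<'E'
from h import *
o=st(); D=down(np.radians(-5.5)); print("v",(o["tcp_pos"][:2]-bay)@yb)
print("tgt .0835,.165",rel(W(.0835,.165),D,o))
for th in (1.4,1.2,1.0,.8,.6,.4,.25): print(th,np.round(arc(th,.118),4),rel(W(*arc(th,.118)),D,o))
E
```

```text
{'t': 11.925, 'tcp_pos': [0.524, 0.246, 0.166], 'ee_rot': [2.328, 2.108, 0.003], 'ft_force': [0.837, 0.026, 1.556], 'moment': [-0.075, 0.035, -0.048], 'opening': 0.002, 'grip_force': 0.0, 'joint_positions': [-0.839, 0.386, 0.424, 1.851, -0.192, 0.944, -0.429]}
v 0.18889563460589234
tgt .0835,.165 [-0.264 -0.003  0.001  0.002 -0.001 -0.004]
1.4 [0.0634 0.182 ] [-0.314 -0.003 -0.041  0.002 -0.001 -0.004]
1.2 [0.0405 0.1764] [-0.371 -0.003 -0.028  0.002 -0.001 -0.004]
1.0 [0.0191 0.1665] [-0.424 -0.003 -0.003  0.002 -0.001 -0.004]
0.8 [0.0002 0.1524] [-0.472 -0.003  0.032  0.002 -0.001 -0.004]
0.6 [-0.0156  0.1349] [-0.511 -0.003  0.076  0.002 -0.001 -0.004]
0.4 [-0.0276  0.1146] [-0.541 -0.002  0.127  0.002 -0.001 -0.004]
0.25 [-0.0338  0.0981] [-0.557 -0.003  0.168  0.002 -0.001 -0.004]
```

Request:
{"fn": "move_arm", "kwargs": {"steps": [-0.06,0,0,0,0,0,1,-0.1,0,0,0,0,0,1,-0.13,0,0,0,0,0,1,-0.16,0,0,0,0,0,1,-0.19,0,0,0,0,0,1,-0.22,0,0,0,0,0,1,-0.25,0,0,0,0,0,1,-0.27,0,0,0,0,0,1]}}

```text
t: 12.92
tcp_pos: [0.5125, 0.1386, 0.1641]
ee_rot: [-2.327, -2.11, 0.0]
ft_force: [0.5, 1.5, 1.2]
opening: 0.0008
grip_force: 1.0
```

Request:
{"fn": "move_arm", "kwargs": {"steps": [-0.022,0,-0.03,0,0,0,1,-0.044,0,-0.041,0,0,0,1,-0.072,0,-0.036,0,0,0,1,-0.101,0,-0.028,0,0,0,1,-0.128,0,-0.016,0,0,0,1,-0.154,0,-0.003,0,0,0,1,-0.178,0,0.014,0,0,0,1,-0.202,0,0.032,0,0,0,1,-0.222,0,0.053,0,0,0,1,-0.241,0,0.076,0,0,0,1]}}

```text
t: 14.18
tcp_pos: [0.5031, 0.043, 0.133]
ee_rot: [-2.326, -2.111, 0.001]
ft_force: [-0.8, 0.6, 1.4]
opening: 0.0005
grip_force: 0.4
```

Run:
```python
from h import *
o=st(); D=down(np.radians(-5.5)); print("v",(o["tcp_pos"][:2]-bay)@yb)
for th in (.5,.4,.3,.25,.2): print(th,np.round(arc(th,.118),4),rel(W(*arc(th,.118)),D,o))
for th in (.16,.1,.0): p=(-.051,.065+.121*np.sin(th)+.004); print(th,p,rel(W(*p),D,o))
img,P,_=look("scene"); cv2.imwrite("pics/s5.png",cv2.resize(img[190:350,280:480],(800,600)))
```

```text
{'t': 14.175, 'tcp_pos': [0.503, 0.043, 0.133], 'ee_rot': [-2.326, -2.111, 0.001], 'ft_force': [-0.775, 0.635, 1.42], 'moment': [0.111, -0.028, -0.008], 'opening': 0.0, 'grip_force': 0.408, 'joint_positions': [-0.566, 0.319, 0.485, 2.048, -0.201, 0.82, -0.061]}
v -0.01508405528421952
0.5 [-0.0221  0.1251] [-0.018  0.     0.02  -0.001  0.    -0.001]
0.4 [-0.0276  0.1146] [-0.031  0.     0.046 -0.001  0.    -0.001]
0.3 [-0.032   0.1037] [-0.042  0.     0.073 -0.001  0.    -0.001]
0.25 [-0.0338  0.0981] [-0.047  0.     0.087 -0.001  0.    -0.001]
0.2 [-0.0354  0.0924] [-0.051  0.     0.102 -0.001  0.    -0.001]
0.16 (-0.051, np.float64(0.08827750300032378)) [-0.09   0.     0.112 -0.001  0.    -0.001]
0.1 (-0.051, np.float64(0.08107984341426622)) [-0.09   0.     0.13  -0.001  0.    -0.001]
0.0 (-0.051, np.float64(0.069)) [-0.09   0.     0.16  -0.001  0.    -0.001]
```

View pics/s5.png

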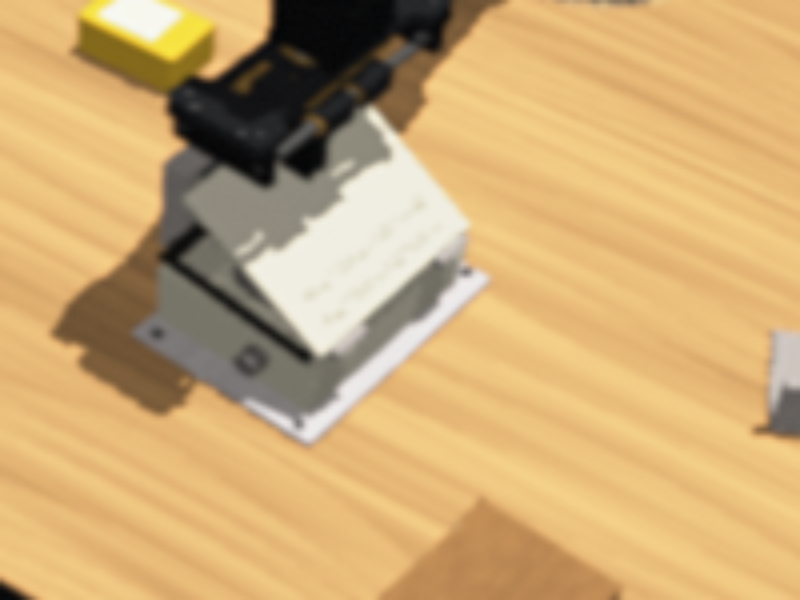

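Request:
{"fn": "move_arm", "kwargs": {"steps": [-0.012,0,0.012,0,0,0,1,-0.022,0,0.026,0,0,0,1,-0.031,0,0.044,0,0,0,1,-0.04,0,0.06,0,0,0,1,-0.05,0,0.07,0,0,0,1,-0.065,0,0.08,0,0,0,1,-0.08,0,0.088,0,0,0,1,-0.09,0,0.096,0,0,0,1,-0.09,0,0.1,0,0,0,1,-0.09,0,0.1,0,0,0,1]}}

```text
t: 15.48
tcp_pos: [0.4998, 0.0078, 0.0936]
ee_rot: [-2.326, -2.111, 0.0]
ft_force: [-0.6, 0.2, 0.7]
opening: 0.0007
grip_force: 0.0
```

Request:
{"fn": "move_arm", "kwargs": {"steps": [0,0,0.003,0,0,0,1,0,0,0.006,0,0,0,1,0,0,0.01,0,0,0,1,0,0,0.01,0,0,0,1]}}

```text
t: 15.98
tcp_pos: [0.4998, 0.0078, 0.0896]
ee_rot: [-2.327, -2.111, 0.0]
ft_force: [-0.0, -0.2, 0.7]
opening: 0.0002
grip_force: 0.0
```

Request:
{"fn": "move_arm", "kwargs": {"steps": [0,0,0.003,0,0,0,1,0,0,0.006,0,0,0,1,0,0,0.008,0,0,0,1,0,0,0.008,0,0,0,1]}}

```text
t: 16.48
tcp_pos: [0.4998, 0.0078, 0.0864]
ee_rot: [-2.327, -2.111, 0.0]
ft_force: [-1.0, -0.6, -0.4]
opening: 0.0005
grip_force: 0.0
```

Request:
{"fn": "move_arm", "kwargs": {"steps": [0,0,0.0025,0,0,0,1,0,0,0.005,0,0,0,1,0,0,0.005,0,0,0,1]}}

```text
t: 16.85
tcp_pos: [0.4999, 0.0077, 0.0846]
ee_rot: [-2.327, -2.111, -0.0]
ft_force: [0.5, 0.2, -0.2]
opening: 0.0005
grip_force: 0.5
```

Request:
{"fn": "move_arm", "kwargs": {"steps": [0,0,0.0025,0,0,0,1,0,0,0.005,0,0,0,1,0,0,0.005,0,0,0,1]}}

```text
t: 17.23
tcp_pos: [0.4999, 0.0075, 0.0832]
ee_rot: [-2.327, -2.11, -0.0]
ft_force: [-2.0, -1.6, 7.4]
opening: 0.0002
grip_force: 3.8
```

Request:
{"fn": "move_arm", "kwargs": {"steps": [0,0,0.0015,0,0,0,1,0,0,0.0025,0,0,0,1,0,0,0.0025,0,0,0,1]}}

```text
t: 17.6
tcp_pos: [0.5, 0.0074, 0.0824]
ee_rot: [-2.327, -2.11, -0.001]
ft_force: [-2.0, -0.8, 8.8]
opening: 0.0005
grip_force: 4.7
```

Request:
{"fn": "move_arm", "kwargs": {"steps": [0,0,0.0015,0,0,0,1,0,0,0.0025,0,0,0,1,0,0,0.0025,0,0,0,1]}}

```text
t: 17.98
tcp_pos: [0.5, 0.0074, 0.0815]
ee_rot: [-2.327, -2.11, -0.001]
ft_force: [-2.9, -1.4, 11.5]
opening: -0.0
grip_force: 5.5
```

Request:
{"fn": "move_arm", "kwargs": {"steps": [0,0,0.001,0,0,0,1,0,0,0.002,0,0,0,1,0,0,0.002,0,0,0,1]}}

```text
t: 18.35
tcp_pos: [0.5, 0.0073, 0.0809]
ee_rot: [-2.327, -2.11, -0.001]
ft_force: [-3.3, -1.0, 11.5]
opening: 0.0003
grip_force: 6.0
```

Request:
{"fn": "move_arm", "kwargs": {"steps": [0,0,0.001,0,0,0,1,0,0,0.002,0,0,0,1,0,0,0.002,0,0,0,1]}}

```text
t: 18.73
tcp_pos: [0.5, 0.0072, 0.0801]
ee_rot: [-2.327, -2.11, -0.001]
ft_force: [-3.3, -0.9, 13.9]
opening: 0.0005
grip_force: 6.5
```

Request:
{"fn": "move_arm", "kwargs": {"steps": [0,0,0.001,0,0,0,1,0,0,0.002,0,0,0,1,0,0,0.002,0,0,0,1]}}

```text
t: 19.1
tcp_pos: [0.4999, 0.0071, 0.0795]
ee_rot: [-2.327, -2.11, -0.0]
ft_force: [-4.0, -1.1, 13.7]
opening: 0.0005
grip_force: 7.1
```

Request:
{"fn": "move_arm", "kwargs": {"steps": [0,0,0.001,0,0,0,1,0,0,0.002,0,0,0,1,0,0,0.002,0,0,0,1]}}

```text
t: 19.48
tcp_pos: [0.5, 0.007, 0.0788]
ee_rot: [-2.327, -2.11, -0.001]
ft_force: [-4.7, -1.8, 14.9]
opening: 0.0002
grip_force: 7.5
```

Request:
{"fn": "move_arm", "kwargs": {"steps": [0,0,0.001,0,0,0,1,0,0,0.002,0,0,0,1,0,0,0.002,0,0,0,1]}}

```text
t: 19.85
tcp_pos: [0.4999, 0.007, 0.078]
ee_rot: [-2.327, -2.11, -0.0]
ft_force: [-5.5, -1.5, 16.4]
opening: 0.0008
grip_force: 7.9
```

Request:
{"fn": "move_arm", "kwargs": {"steps": [0,0,0.001,0,0,0,1,0,0,0.002,0,0,0,1,0,0,0.002,0,0,0,1]}}

```text
t: 20.23
tcp_pos: [0.4999, 0.0069, 0.0768]
ee_rot: [2.327, 2.11, 0.0]
ft_force: [-3.2, -1.7, 11.9]
opening: 0.0008
grip_force: 5.9
```

The force dropped from 16.4 to 11.9 N with a z jump, so it has probably snapped. I'm lifting off and checking.

Request:
{"fn": "move_arm", "kwargs": {"steps": [0,0,-0.01,0,0,0,1,0,0,-0.03,0,0,0,1,0,0,-0.1,0,0,0,1,0,0,-0.25,0,0,0,1,0,0,-0.4,0,0,0,1,0,0,-0.5,0,0,0,1,0,0,-0.5,0,0,0,1,0,0,-0.5,0,0,0,1]}}

```text
t: 21.22
tcp_pos: [0.4991, 0.008, 0.275]
ee_rot: [-2.325, -2.111, 0.001]
ft_force: [-0.6, -0.5, -0.7]
opening: 0.0004
grip_force: 0.0
```

Run:
```python
from h import *
st(); img,P,_=look("wrist"); cv2.imwrite("pics/w6.png",img)
a=np.radians(-5.5); c=bay
x,y,z=P[...,0],P[...,1],P[...,2]
u=(x-c[0])*np.cos(a)+(y-c[1])*np.sin(a); v=-(x-c[0])*np.sin(a)+(y-c[1])*np.cos(a)
m=(abs(u)<.07)&(v>-.06)&(v<.05)&(z>.055)&(z<.11); f=np.polyfit(v[m],z[m],1); print("theta",-np.arctan(f[0]),"z at hinge",np.polyval(f,.07),"n",m.sum())
img,P,_=look("scene")
x,y,z=P[...,0],P[...,1],P[...,2]
u=(x-c[0])*np.cos(a)+(y-c[1])*np.sin(a); v=-(x-c[0])*np.sin(a)+(y-c[1])*np.cos(a)
m=(abs(u)<.07)&(v>-.06)&(v<.05)&(z>.055)&(z<.11)
if m.sum()>50: f=np.polyfit(v[m],z[m],1); print("scene theta",-np.arctan(f[0]),np.polyval(f,.07),m.sum())
```

```text
{'t': 21.225, 'tcp_pos': [0.499, 0.008, 0.275], 'ee_rot': [-2.325, -2.111, 0.001], 'ft_force': [-0.573, -0.496, -0.732], 'moment': [-0.112, 0.037, -0.007], 'opening': 0.0, 'grip_force': 0.0, 'joint_positions': [-0.586, 0.134, 0.546, 1.896, -0.077, 1.134, -0.108]}
theta 0.08659626162312668 z at hinge 0.07004982622945484 n 16882
scene theta 0.08668519596465252 0.06797221595937285 1754
```

View pics/w6.png

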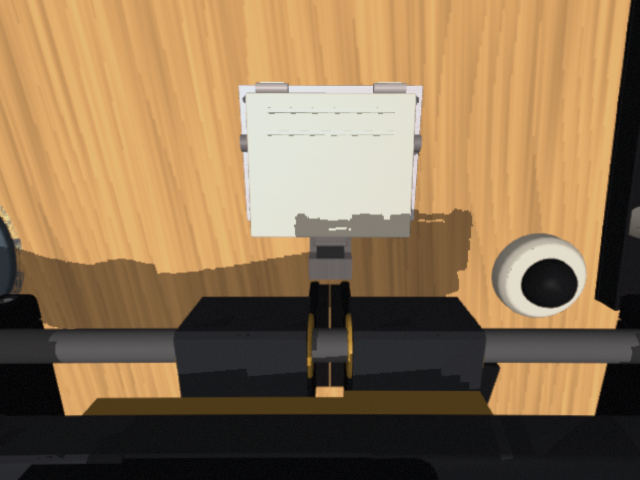

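The lid angle reads 0.0866, too close to the 0.086 limit to call. I'll feel for the lid's resting height.

Request:
{"fn": "move_arm", "kwargs": {"steps": [0,0,0.15,0,0,0,1,0,0,0.3,0,0,0,1,0,0,0.4,0,0,0,1,0,0,0.45,0,0,0,1,0,0,0.472,0,0,0,1,0,0,0.472,0,0,0,1,0,0,0.472,0,0,0,1]}}

```text
t: 22.2
tcp_pos: [0.5005, 0.0078, 0.0876]
ee_rot: [2.326, 2.11, 0.002]
ft_force: [-0.2, -0.8, 0.2]
opening: 0.0006
grip_force: 0.0
```

Request:
{"fn": "move_arm", "kwargs": {"steps": [0,0,0.0025,0,0,0,1,0,0,0.005,0,0,0,1,0,0,0.005,0,0,0,1]}}

```text
t: 22.58
tcp_pos: [0.4999, 0.0078, 0.0851]
ee_rot: [2.327, 2.111, 0.001]
ft_force: [0.2, -0.7, 0.1]
opening: 0.0005
grip_force: 0.0
```

Request:
{"fn": "move_arm", "kwargs": {"steps": [0,0,0.0025,0,0,0,1,0,0,0.005,0,0,0,1,0,0,0.005,0,0,0,1]}}

```text
t: 22.95
tcp_pos: [0.4997, 0.0077, 0.0828]
ee_rot: [-2.327, -2.111, 0.0]
ft_force: [-0.1, -0.0, 0.0]
opening: 0.0005
grip_force: 0.0
```

Request:
{"fn": "move_arm", "kwargs": {"steps": [0,0,0.0015,0,0,0,1,0,0,0.0025,0,0,0,1,0,0,0.0025,0,0,0,1]}}

```text
t: 23.32
tcp_pos: [0.4998, 0.0078, 0.0819]
ee_rot: [-2.327, -2.111, -0.0]
ft_force: [0.3, 0.1, 0.3]
opening: 0.0
grip_force: 0.0
```

Request:
{"fn": "move_arm", "kwargs": {"steps": [0,0,0.0015,0,0,0,1,0,0,0.0025,0,0,0,1,0,0,0.0025,0,0,0,1]}}

```text
t: 23.7
tcp_pos: [0.5, 0.0078, 0.0811]
ee_rot: [-2.327, -2.111, -0.0]
ft_force: [-0.7, -0.1, 3.3]
opening: 0.0001
grip_force: 1.5
```

The lid rests at z ≈ 0.0815, about 4.7 mm above where I pressed, so it isn't latched. I'm pressing further.

Request:
{"fn": "move_arm", "kwargs": {"steps": [0,0,0.002,0,0,0,1,0,0,0.004,0,0,0,1,0,0,0.006,0,0,0,1,0,0,0.008,0,0,0,1,0,0,0.008,0,0,0,1]}}

```text
t: 24.32
tcp_pos: [0.5, 0.0076, 0.079]
ee_rot: [-2.327, -2.11, -0.001]
ft_force: [-4.3, -0.6, 14.4]
opening: 0.0005
grip_force: 6.9
```

Request:
{"fn": "move_arm", "kwargs": {"steps": [0,0,0.001,0,0,0,1,0,0,0.002,0,0,0,1,0,0,0.002,0,0,0,1]}}

```text
t: 24.7
tcp_pos: [0.5, 0.0075, 0.0783]
ee_rot: [-2.327, -2.11, -0.001]
ft_force: [-3.3, 0.1, 15.3]
opening: 0.0003
grip_force: 7.7
```

Request:
{"fn": "move_arm", "kwargs": {"steps": [0,0,0.001,0,0,0,1,0,0,0.002,0,0,0,1,0,0,0.002,0,0,0,1]}}

```text
t: 25.08
tcp_pos: [0.5, 0.0074, 0.0773]
ee_rot: [-2.327, -2.11, -0.001]
ft_force: [-4.4, -1.0, 13.4]
opening: 0.0006
grip_force: 6.7
```

Request:
{"fn": "move_arm", "kwargs": {"steps": [0,0,0.001,0,0,0,1,0,0,0.002,0,0,0,1,0,0,0.002,0,0,0,1]}}

```text
t: 25.45
tcp_pos: [0.5, 0.0073, 0.0763]
ee_rot: [-2.327, -2.11, -0.001]
ft_force: [-3.4, -1.0, 11.4]
opening: 0.0005
grip_force: 5.5
```

Request:
{"fn": "move_arm", "kwargs": {"steps": [0,0,0.001,0,0,0,1,0,0,0.002,0,0,0,1,0,0,0.002,0,0,0,1]}}

```text
t: 25.82
tcp_pos: [0.5, 0.0072, 0.0754]
ee_rot: [-2.327, -2.11, -0.0]
ft_force: [-2.7, -1.8, 10.4]
opening: 0.0005
grip_force: 5.5
```

Request:
{"fn": "move_arm", "kwargs": {"steps": [0,0,0.001,0,0,0,1,0,0,0.002,0,0,0,1,0,0,0.002,0,0,0,1]}}

```text
t: 26.2
tcp_pos: [0.4999, 0.0072, 0.0747]
ee_rot: [-2.327, -2.11, -0.0]
ft_force: [-2.6, -1.0, 10.4]
opening: 0.0004
grip_force: 5.4
```

Request:
{"fn": "move_arm", "kwargs": {"steps": [0,0,0.001,0,0,0,1,0,0,0.002,0,0,0,1,0,0,0.002,0,0,0,1]}}

```text
t: 26.58
tcp_pos: [0.4999, 0.0071, 0.0736]
ee_rot: [2.327, 2.11, 0.0]
ft_force: [-2.3, -1.2, 8.7]
opening: 0.0007
grip_force: 4.3
```

Request:
{"fn": "move_arm", "kwargs": {"steps": [0,0,0.001,0,0,0,1,0,0,0.002,0,0,0,1,0,0,0.002,0,0,0,1]}}

```text
t: 26.95
tcp_pos: [0.4999, 0.007, 0.0727]
ee_rot: [2.327, 2.11, -0.0]
ft_force: [-2.5, -1.0, 8.6]
opening: 0.0004
grip_force: 4.0
```

Request:
{"fn": "move_arm", "kwargs": {"steps": [0,0,0.001,0,0,0,1,0,0,0.002,0,0,0,1,0,0,0.002,0,0,0,1]}}

```text
t: 27.32
tcp_pos: [0.4999, 0.007, 0.0722]
ee_rot: [2.327, 2.11, -0.0]
ft_force: [-2.3, -1.6, 9.8]
opening: 0.0006
grip_force: 5.1
```

Request:
{"fn": "move_arm", "kwargs": {"steps": [0,0,0.001,0,0,0,1,0,0,0.002,0,0,0,1,0,0,0.002,0,0,0,1]}}

```text
t: 27.7
tcp_pos: [0.4999, 0.007, 0.0714]
ee_rot: [2.327, 2.11, 0.0]
ft_force: [-3.0, -2.7, 10.7]
opening: 0.0004
grip_force: 5.5
```

Request:
{"fn": "move_arm", "kwargs": {"steps": [0,0,-0.003,0,0,0,1,0,0,-0.006,0,0,0,1,0,0,-0.006,0,0,0,1]}}

```text
t: 28.08
tcp_pos: [0.5, 0.0077, 0.073]
ee_rot: [2.326, 2.111, 0.0]
ft_force: [-0.8, -0.9, 2.5]
opening: 0.0006
grip_force: 1.6
```

Request:
{"fn": "move_arm", "kwargs": {"steps": [0,0,-0.003,0,0,0,1,0,0,-0.006,0,0,0,1,0,0,-0.006,0,0,0,1]}}

```text
t: 28.45
tcp_pos: [0.4998, 0.0079, 0.0753]
ee_rot: [-2.326, -2.111, -0.0]
ft_force: [0.0, 0.0, -0.3]
opening: 0.0005
grip_force: 0.0
```

Request:
{"fn": "move_arm", "kwargs": {"steps": [0,0,-0.01,0,0,0,1,0,0,-0.05,0,0,0,1,0,0,-0.15,0,0,0,1,0,0,-0.3,0,0,0,1,0,0,-0.45,0,0,0,1,0,0,-0.5,0,0,0,1,0,0,-0.5,0,0,0,1,0,0,-0.5,0,0,0,1]}}

```text
t: 29.45
tcp_pos: [0.499, 0.0077, 0.2745]
ee_rot: [-2.326, -2.11, 0.002]
ft_force: [0.8, 0.2, 0.5]
opening: 0.0006
grip_force: 0.0
```

Run:
```python
from h import *
st(); a=np.radians(-5.5); c=bay
for n in ("wrist","scene"):
    img,P,_=look(n)
    x,y,z=P[...,0],P[...,1],P[...,2]
    u=(x-c[0])*np.cos(a)+(y-c[1])*np.sin(a); v=-(x-c[0])*np.sin(a)+(y-c[1])*np.cos(a)
    m=(abs(u)<.07)&(v>-.06)&(v<.05)&(z>.055)&(z<.11); f=np.polyfit(v[m],z[m],1); print(n,"theta",-np.arctan(f[0]),"z at hinge",np.polyval(f,.07),"n",m.sum())
```

```text
{'t': 29.45, 'tcp_pos': [0.499, 0.008, 0.274], 'ee_rot': [-2.326, -2.11, 0.002], 'ft_force': [0.777, 0.209, 0.521], 'moment': [-0.046, 0.044, -0.036], 'opening': 0.001, 'grip_force': 0.0, 'joint_positions': [-0.606, 0.135, 0.57, 1.898, -0.08, 1.133, -0.103]}
wrist theta 0.021918001973702143 z at hinge 0.07013078933294414 n 16411
scene theta 0.020128401177365175 z at hinge 0.0683386990294665 n 1687
```

The lid now rests at about 0.02 rad with nothing touching it, so it is latched. Handing in.

```bash
python3 -c "
from cell import env
print(env.job_done())"
```

```text
the job is handed in; nothing more can be done
None
```

I handed the job in at about 29.5 s of robot time. The pack sat flat within about 1 mm of the bay centre before I closed the lid. The catch now holds the lid at about 0.02 rad, and the highest push reading was about 16 N. The first press did not latch, so I pressed again. The hand-in returned no verdict.

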